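Push an old jig into the hook bin past its self-closing flap

TASK

The old jig with the treble hook on the rigging board belongs in the hook bin, but do not pick it up or pinch it: push the bin's sprung flap open with one finger and, while that finger keeps the flap open, gently push the jig over the lip with the other finger so that it drops inside. Then draw the hand out and let the flap spring fully shut. Leave the sinkers, the float and all the other gear as they stand.

Things in the scene. Friction and masses are not known exactly. Their poses are not given: they have to be found in the camera images.
- rigging_board: Rigging board with hook bin: one fixed grey case 310 mm wide (y). Origin at shelf height straight under the middle of the chute's lip; x points level over the board and into the chute, z up. x from -135 to 0 mm is the flat white work board with a steel strip at the lip, top at z = 130, no raised edges. Behind the lip lies the chute, y -92 to 92, closed by the flap; beside it flat decks at z = 130.
- chute_lip (a point): Middle of the chute's lip: the straight edge, along y, where the board ends and the opening begins; level with the board's top, 130 mm above the shelf. Axes as the rigging board's.
- flap (a joint): Self-closing flap over the chute, steel sheet 3 mm thick, 180 mm wide, 131 mm from hinge to free edge. rad: 0 = shut, at most 1.2, hanging straight down at 1.16. Pushed in and down it swings into the bin. A spring shuts it at once when let go: 1 to 3 N at a fingertip. A fingertip moved inward at board height opens it as it goes: 40 mm past the lip 0.15 rad, 60 mm 0.3, 80 mm 0.5.
- flap_hinge (a point): Middle of the flap's hinge, a level line along y, 120 mm beyond the lip and 52 mm higher. Shut, the flap slopes from here at 23 degrees down to the lip. Behind it a fixed hood falls gently to the back wall at x = 180 mm. Side cheeks 5 mm thick stand beside the flap (y = 92 to 97, both sides), 8 mm higher than the shut flap. Axes as the rigging board's.
- flap_edge (a point): Middle of the flap's free lower edge; moves with the flap. Shut, it lies at the chute's lip.
- bin_floor (a point): Middle of the empty bin's inner floor, 14 mm above the shelf. Inside, the bin runs from the lip to 174 mm beyond it and 92 mm to either side. Axes as the rigging board's.
- jig_center (a point): Centre of the old jig's body, 7 mm above the board; loose, about 80 g. Metal body along its own y, 45 mm long, 20 mm wide and 14 mm high at the middle, tapered; a rusty treble hook (16 mm across) reaches from the -y end to 44 mm from the centre, a wire ring at +y to 30 mm. Its y lies within about 30 degrees of the lip's line. A light push slides it.
- sinker_a: Pear-shaped steel sinker standing on its flat base on the board: 29 mm in diameter, 48 mm high with its eye, 100 g, loose. Origin under its base. Leave it.
- sinker_b: The same as sinker_a. Leave it.
- float: Egg-shaped orange plastic float standing on its flat end on the board, 38 mm in diameter, 62 mm high with its stem, 25 g, loose. Origin under its base. Leave it.
- reel: Grey aluminium spinning reel lying on the shelf to the right, about 110 x 95 x 67 mm. Origin under its gear housing. Leave it.
- line_spool: Spool of line standing on its flange on the shelf at the left, 64 mm in diameter, 35 mm high. Origin under its base. Leave it.
- pliers: Pliers lying on the shelf to the right, 155 mm long, 15 mm high, black grips. Origin at the pivot. Leave them.
- tackle_tray_drawer0_handle (a point): Handle of the half-open upper drawer of the green tackle tray (190 x 260 x 120 mm), on the left. Leave it.
- lure_lid_handle (a point): Knob on the hinged lid of the clear lure box (110 x 180 x 40 mm) that stands ajar, on the right. Leave it.

How it is judged:
By the outcome, as a careful person would: the job done as asked, in the order asked, and still so for the second after the job is handed in, with the robot touching nothing.
It also fails if it takes over 35 s, if anything falls off the work surface, if the arm or the gripper's body presses on something with over 40 N, if the wrist force passes 120 N, or if a joint passes its speed limit or range.

ROBOT

A 7-joint arm with a two-finger parallel gripper is mounted at the origin on the work surface. World frame = base frame: x ahead of the robot, y to its left, z up, the work surface at z = 0. Lengths are in m, angles in degrees, forces in N, time in s.
With the tool pointing down it reaches from about 0.35 to 0.9 m from the base axis. Payload 8.1 kg.
Tool frame: the origin (TCP) lies at the very end of the fingers, on their centre line; the grasp point (between the pads) lies 19 mm behind it; z points along the fingers, y is the line along which they close (so a half turn about z gives the same grasp; the last joint's range is limited). The gripper opens to 92 mm and grips with 3 to 60 N. Pads are 19 mm wide; open, the fingers measure 130 mm over their backs; the gripper's body (75 mm by 190 mm) begins 47 mm behind the grasp point.
Start: joints at [-69.706, 24.895, 1.432, 90.138, -0.665, 64.973, -4.303], TCP at [0.276, 0.561, 0.227] pointing down, gripper open.
Joint ranges: [-149.89, 149.89], [-25.12, 119.58], [-72.63, 75.52], [4.76, 147.25], [-75.54, 255.54], [6.69, 114.76], [-157.13, 157.13]. Speed limits (degrees/s): [127.2, 127.2, 172.46, 172.46, 180, 180, 180].

INTERFACE

Orientations are given as [roll, pitch, yaw] about the fixed x, y, z axes, in that order (R = Rz(yaw) Ry(pitch) Rx(roll)).
In Python, from rig import r gives the robot as it stands. Calls block until the motion is done:
- r.movep(position, orientation): joint-space move of the TCP to a pose.
- r.line_to(position, rotation=None, speed=0.15, contact_N=None): straight line of the TCP; rotation=None keeps the orientation; speed is the mean speed in m/s. With contact_N (N) it stops when the force on the tool has changed by that much, and returns True; else False.
- r.movej(angles): joint-space move.
- r.move_gripper(opening, strength=None): finger opening in m; strength is the grip in N (None keeps the last); returns when the fingers have stopped.
- r.dwell(seconds).
- r.ik(position, orientation): joint angles nearest the present ones, or None.
- r.sense(): the state.
- r.get_image(name): name is "scene" or "top"; returns the picture (420x560x3 uint8, red, green, blue); there is no depth.
- r.camera_info(name): a dict with "fx", "fy", "cx", "cy" (pixels), "distortion" ([k1, k2, p1, p2, k3] as OpenCV has them; the pictures are not rectified), "pose" (4x4, takes a point from camera to world coordinates). Camera axes: x right, y up, looking along -z (the intrinsics and any distortion apply to the point x, -y, -z); pixel columns grow to the right and rows downward; lengths in m; the calibration is good to about 2 mm. A picture is of the moment at which its call begins. camera_info takes no time and is no camera call.
A pose or a line that the arm cannot do raises r.Unreachable and nothing moves.
- r.job_done(): hands the job in; it is judged then, once.
The state is a dict: "time": time; "joint_pos": joint angles; "joint_vel": joint speeds; "effort": joint torques, N m; "ee_pos": TCP position; "tool_rot": TCP orientation; "ft_force": force on the tool from outside, world axes, zero at the start; "torque": the same for the moment, N m; "grip_width": finger opening in m; "finger_force": force on a finger pad.
Only numpy, scipy, OpenCV 4.12 (cv2) and the standard library are available. Lean on these libraries where they do the work, as an engineer would, in place of code of your own. Each camera call takes 0.05 s, during which the arm holds its last target. There are 200 camera calls.

## Working session

There is one attempt and no reset: what is moved stays moved. The work goes in short steps, each a Python script; the robot and the scene stay as the last script left them, time stands still between calls to the robot, and variables do not carry over. Pictures are saved under pics/ and viewed, at most 10 in all, crops included, and the job is handed in when it is done.

```bash
mkdir -p pics; python3 - <<'E'
from rig import r
import cv2
for n in("scene","top"):
    im=r.get_image(n);cv2.imwrite(f"pics/{n}0.png",cv2.resize(im[:,:,::-1],(800,600),interpolation=cv2.INTER_CUBIC))
    c=r.camera_info(n);print(n,c)
s=r.sense();print(s["time"],s["ee_pos"],s["tool_rot"],s["grip_width"])
E
```

```text
scene {'fx': 386.43746581604324, 'fy': 386.43746581604324, 'cx': 284.8263892143214, 'cy': 204.6099100866513, 'distortion': array([-0.05694828,  0.        ,  0.        ,  0.        ,  0.        ]), 'pose': array([[-0.15640057, -0.57787398,  0.8009997 ,  1.27456592],
       [ 0.98755938, -0.1048679 ,  0.11717161,  0.10815553],
       [ 0.01628873,  0.80936048,  0.58708627,  0.69684646],
       [ 0.        ,  0.        ,  0.        ,  1.        ]])}
top {'fx': 401.38171295273577, 'fy': 401.38171295273577, 'cx': 275.624880491034, 'cy': 207.25545697978578, 'distortion': array([0.03272075, 0.        , 0.        , 0.        , 0.        ]), 'pose': array([[-0.01613222,  0.9967475 , -0.07895679,  0.38886057],
       [-0.99975333, -0.0172856 , -0.01394603,  0.00821513],
       [-0.01526549,  0.07871233,  0.99678048,  1.41341518],
       [ 0.        ,  0.        ,  0.        ,  1.        ]])}
0.1 [0.27553643 0.56046953 0.22604066] [-1.79919640e+02  8.09386151e-03  1.53822571e+02] 0.09154157723396289
```

View pics/scene0.png

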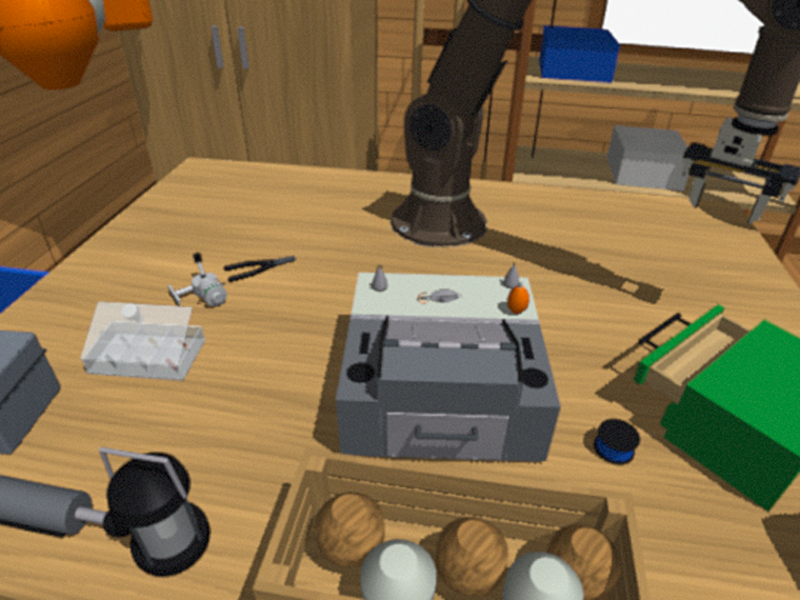

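View pics/top0.png

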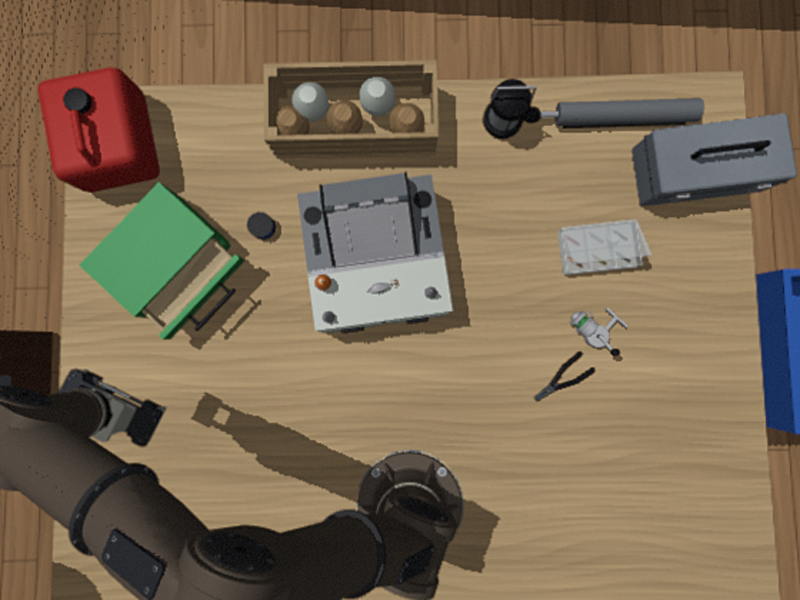

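The scene view has the chute facing the robot, with the jig near (440,296). In the top view the board corners are about (307,272), (440,255), (452,312) and (318,331), the jig about (380,287), the float (323,282), and the sinkers (432,293) and (330,317). I'll enlarge both.

```bash
python3 - <<'E'
from rig import r
import cv2
im=r.get_image("top")[115:240,200:325,::-1]
a=cv2.resize(im,(600,600),interpolation=cv2.INTER_CUBIC);cv2.imwrite("pics/t1.png",a)
im=r.get_image("scene")[180:300,230:390,::-1]
cv2.imwrite("pics/s1.png",cv2.resize(im,(800,600),interpolation=cv2.INTER_CUBIC))
E
```

```text
(no output)
```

View pics/t1.png

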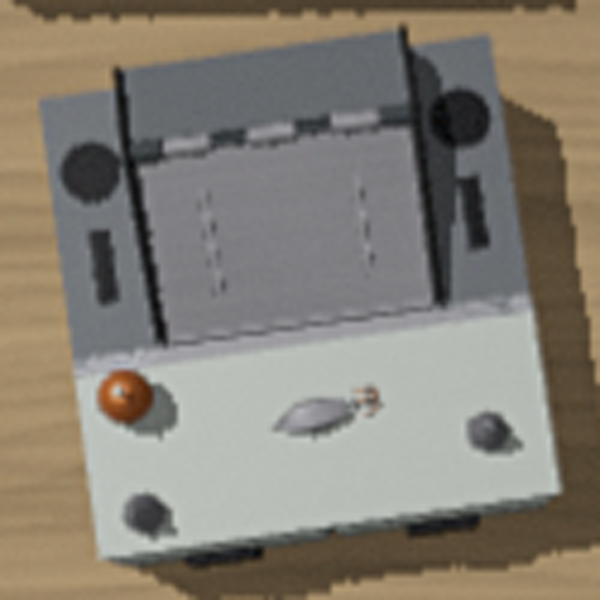

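View pics/s1.png

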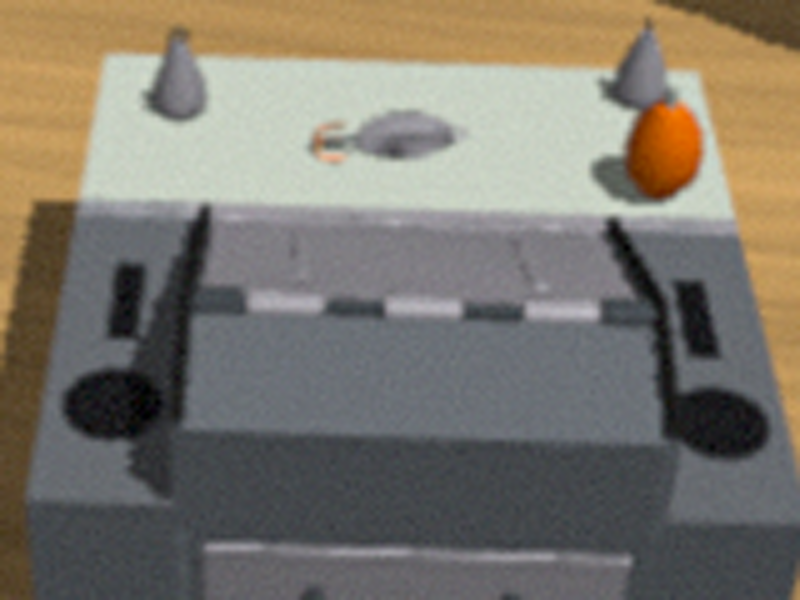

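The top crop shows these points:
- **Lip line:** (77,358) to (526,297).
- **Board front corners:** (100,557) and (561,492).
- **Jig:** body from (276,430) to (355,405), hook to (382,398).
- **Float base:** about (130,397).
- **Sinkers:** about (489,435) and (150,517).

In the scene crop, the jig body runs from (357,135) to (455,135), with its hook at (315,140).

```bash
cat > h.py <<'E'
import numpy as np,cv2
from rig import r
def ray(n,p,z):
    c=r.camera_info(n);K=np.array([[c["fx"],0,c["cx"]],[0,c["fy"],c["cy"]],[0,0,1]])
    u=cv2.undistortPoints(np.array([[p]],float),K,c["distortion"])[0,0]
    T=c["pose"];d=T[:3,:3]@[u[0],-u[1],-1];o=T[:3,3]
    return o+d*(z-o[2])/d[2]
def top(u,v,z,s=4.8,o=(200,115)): return ray("top",((u+.5)/s-.5+o[0],(v+.5)/s-.5+o[1]),z)
def sc(u,v,z,s=5,o=(230,180)): return ray("scene",((u+.5)/s-.5+o[0],(v+.5)/s-.5+o[1]),z)
E
python3 - <<'E'
from h import *
np.set_printoptions(precision=4,suppress=True)
Z=.13
T=[top(77,358,Z),top(526,297,Z),top(561,492,Z),top(100,557,Z)]
S=[sc(735,222,Z),sc(77,203,Z),sc(106,55,Z),sc(700,71,Z)]
for Q in(T,S):
    Q=np.array(Q)[:,:2];print(Q.tolist(),np.linalg.norm(Q-np.roll(Q,-1,0),axis=1))
M=np.array([[0,.155],[0,-.155],[-.135,-.155],[-.135,.155]])
def fit(Q):
    Q=np.array(Q)[:,:2];mc=M.mean(0);qc=Q.mean(0);U,_,V=np.linalg.svd((M-mc).T@(Q-qc));R=(U@V).T
    t=qc-R@mc;print("lip",t,"yaw",np.degrees(np.arctan2(R[1,0],R[0,0])),"res",np.abs(M@R.T+t-Q).max());return R,t
fit(T);fit(S[:1]+S[1:]);S2=[(a+b)/2 for a,b in zip(T,S)]
R,t=fit(S2)
for n,f in dict(t=lambda p:p).items():
  pass
L=lambda p:((p[:2]-t)@R*1000).round(1)
print("cheeks lip",L(top(163,345,Z)),L(top(440,305,Z)))
print("jig top: ring/tail",L(top(276,430,.137)),"bodyend",L(top(355,405,.137)),"center",L(top(316,416,.137)),"hook",L(top(382,398,.137)))
print("jig sc: +y end",L(sc(460,133,.137)),"-y",L(sc(357,137,.137)),"c",L(sc(408,135,.137)),"hook",L(sc(312,140,.137)))
print("float",L(top(126,397,.155)),L(sc(663,160,.155)),"sinkR",L(top(489,433,.145)),L(sc(180,95,.145)),"sinkL",L(top(149,515,.145)),L(sc(642,88,.145)))
E
```

```text
[[0.5523021904547134, 0.2186003971886691], [0.5880992352167199, -0.08356332496573471], [0.45669284910929375, -0.10386481111284299], [0.4185683045857195, 0.20383826999313073]] [0.3043 0.133  0.3101 0.1345]
[[0.5394504594892825, 0.22029315003210329], [0.5799283127001834, -0.08776237838891354], [0.4552790752018371, -0.10267857274982711], [0.41376584461823973, 0.20634119349672814]] [0.3107 0.1255 0.3118 0.1265]
lip [0.5709 0.067 ] yaw 7.010253633674967 res 0.0032871425114453234
lip [0.564  0.0678] yaw 7.420164256022271 res 0.005090480457317581
lip [0.5675 0.0674] yaw 7.215409157798264 res 0.0029726353372878656
cheeks lip [ 4.4 93.5] [  4.5 -94.5]
jig top: ring/tail [-63.9  25.9] bodyend [-54.9 -28.5] center [-58.4  -1.7] hook [-52.8 -46.9]
jig sc: +y end [-63.4  27.4] -y [-57.4 -23.4] c [-60.4   1.7] hook [-53.7 -45.4]
float [-29.9 119.7] [-22.2 119.6] sinkR [ -86.7 -113.5] [ -77.  -111.5] sinkL [-108.4  116.2] [-95.8 120. ]
```

Both views agree: the lip is at about (0.570, 0.0675), yaw 7.1°, with the jig centre at local (-62, -2) mm. The jig is slanted about 8°, hook end leading.

I'll point the fingers along the chute axis with an 80 mm opening. The leading finger opens the flap and the trailing finger pushes the jig. I'll approach and push part of the way, then look.

```bash
cat >> h.py <<'E'
YAW=7.1;_a=np.radians(YAW);RB=np.array([[np.cos(_a),-np.sin(_a)],[np.sin(_a),np.cos(_a)]]);LIP=np.array([.570,.0675])
def W(x,y,z): # board-local mm -> world m
    p=LIP+RB@[x/1000,y/1000];return [p[0],p[1],.13+z/1000]
ROT=[180,0,YAW+90]
def st():
    s=r.sense();L=(np.array(s["ee_pos"][:2])-LIP)@RB*1000
    print("t",round(s["time"],2),"local",L.round(1),"z",round(s["ee_pos"][2],4),"F",np.round(s["ft_force"],1),"w",round(s["grip_width"],4))
E
python3 - <<'E'
from h import *
r.move_gripper(.080)
r.movep(W(-60,-2,130),ROT);st()
r.line_to(W(-60,-2,15),speed=.12,contact_N=10)
print(r.line_to(W(-60,-2,4),speed=.04,contact_N=6));st()
print(r.line_to(W(-8,-2,4),speed=.05,contact_N=12));st()
im=np.hstack([cv2.resize(r.get_image("scene")[180:280,240:380,::-1],(800,571),interpolation=cv2.INTER_CUBIC)])
cv2.imwrite("pics/s2.png",im)
E
```

```text
t 2.66 local [-59.8  -0.4] z 0.2598 F [ 0.2  0.2 -0.7] w 0.0804
False
t 4.19 local [-60.2  -2. ] z 0.1338 F [0.5 0.6 0.3] w 0.08
False
t 5.38 local [-8. -2.] z 0.1341 F [ 0.2 -0.2  0.7] w 0.0798
```

View pics/s2.png

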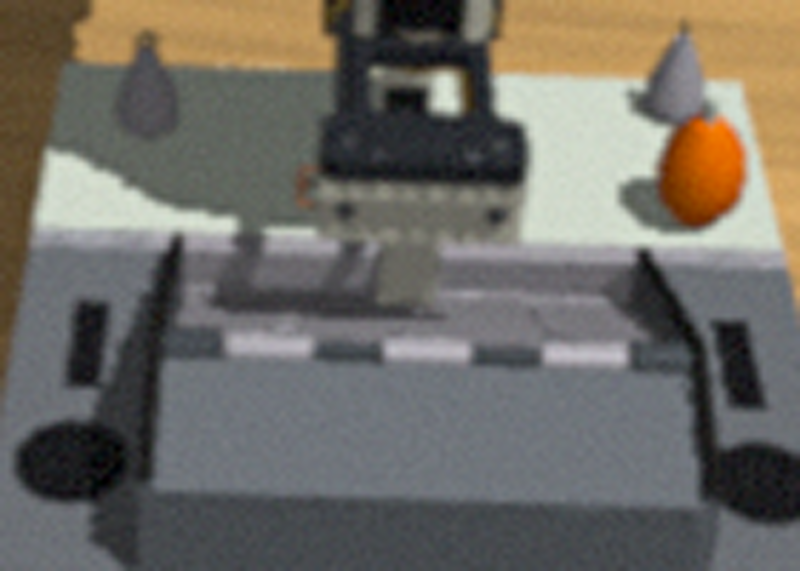

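The flap is opening under the lead finger, and the hook is still visible at (305,188) beside the hand. Next I'll push to just short of the lip and check that the jig is still square.

```bash
python3 - <<'E'
from h import *
p=ray("scene",(305/5.714+240,188/5.714+180),.137);print("hook",((p[:2]-LIP)@RB*1000).round(1))
print(r.line_to(W(20,-2,4),speed=.05,contact_N=12));st()
a=cv2.resize(r.get_image("scene")[190:250,255:355,::-1],(800,480),interpolation=cv2.INTER_CUBIC)
cv2.imwrite("pics/s3.png",a)
E
```

```text
hook [-34.9 -41.6]
False
t 6.14 local [20.6 -2. ] z 0.1342 F [-1.4 -0.4  2.3] w 0.0799
```

View pics/s3.png

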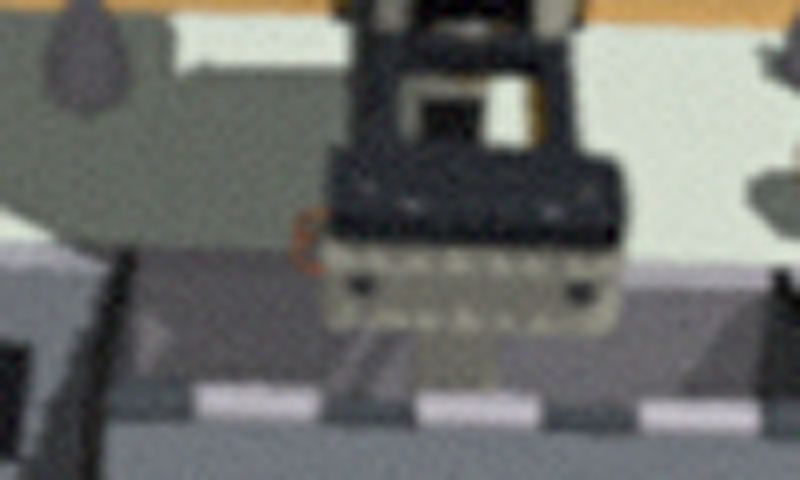

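The hook at (312,243) is now at the lip, and the jig is still square to the pad. I'll push it over.

```bash
python3 - <<'E'
from h import *
print(r.line_to(W(47,-2,4),speed=.05,contact_N=15));st()
r.dwell(.5);st()
a=cv2.resize(r.get_image("scene")[190:250,255:355,::-1],(800,480),interpolation=cv2.INTER_CUBIC)
b=cv2.resize(r.get_image("top")[150:215,210:310,::-1],(800,520),interpolation=cv2.INTER_CUBIC)
cv2.imwrite("pics/s4.png",cv2.resize(np.vstack([a,b]),(480,600),interpolation=cv2.INTER_AREA))
E
```

```text
False
t 6.88 local [46.1 -1.9] z 0.1333 F [-5.6  0.1 -1.1] w 0.0799
t 7.38 local [45.9 -2. ] z 0.1335 F [-6.1 -1.1 -1.4] w 0.0801
```

View pics/s4.png

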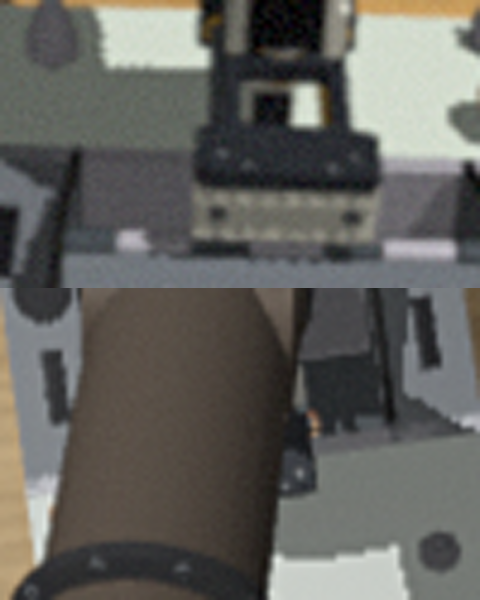

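The scene crop no longer shows the jig on the board. In the top crop the hook is visible past the lip at (315,420), so I'll work out where it is.

```bash
python3 - <<'E'
from h import *
for z in(.03,.06,.1,.137):
    p=ray("top",(210+525/8,150+220/8),z);print(z,((p[:2]-LIP)@RB*1000).round(1))
b=cv2.resize(r.get_image("top")[160:190,260:300,::-1],(800,600),interpolation=cv2.INTER_CUBIC)
b=cv2.convertScaleAbs(b,alpha=1.6,beta=10)
cv2.imwrite("pics/t5.png",b)
E
```

```text
0.03 [ 26.8 -45.3]
0.06 [ 22.2 -45.1]
0.1 [ 16.  -44.8]
0.137 [ 10.3 -44.6]
```

View pics/t5.png

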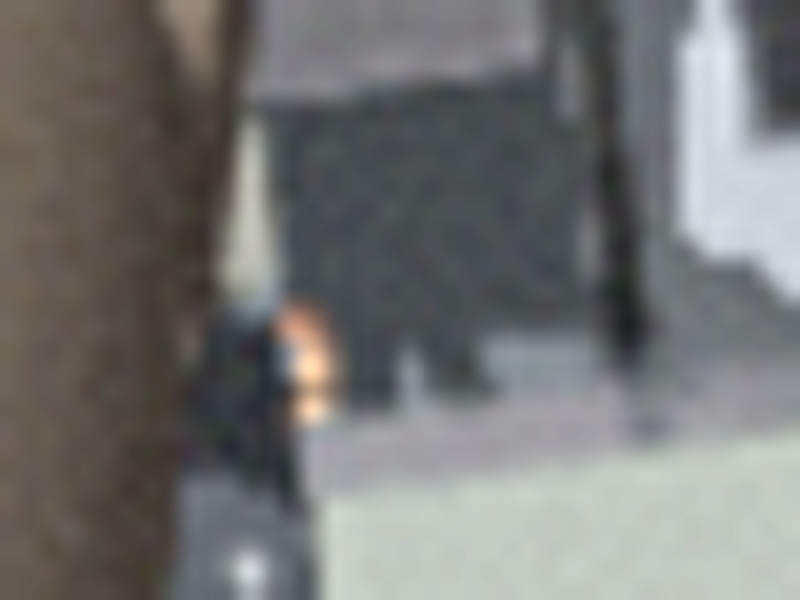

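The hook only appears inside the opening in the top view, and the scene view shows none at lip height beside the hand, so the jig has dropped. Now I'll draw the hand out.

```bash
python3 - <<'E'
from h import *
print(r.line_to(W(10,-2,30),speed=.08,contact_N=20));st()
r.line_to(W(-40,-2,130),speed=.15);st()
r.movep([.30,.40,.30],ROT);r.dwell(.5);st()
a=cv2.resize(r.get_image("scene")[180:300,230:390,::-1],(800,600),interpolation=cv2.INTER_CUBIC)
b=cv2.resize(r.get_image("top")[115:240,200:325,::-1],(600,600),interpolation=cv2.INTER_CUBIC)
cv2.imwrite("pics/s6.png",cv2.resize(np.hstack([a,b]),(800,343),interpolation=cv2.INTER_AREA))
E
```

```text
False
t 8.25 local [10.3 -1.8] z 0.1603 F [-0.2 -0.3  0.2] w 0.0797
t 9.14 local [-40.1  -1.8] z 0.2592 F [-0.5 -0.2 -0. ] w 0.0801
t 11.17 local [-226.7  363.2] z 0.3 F [-0.2  0.2 -0.4] w 0.0796
```

View pics/s6.png

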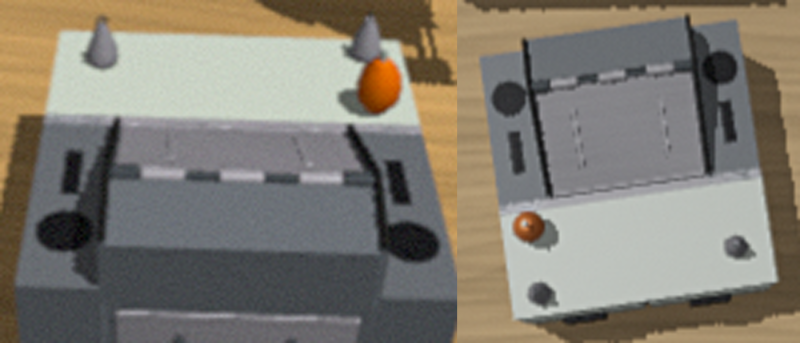

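Both views show the flap fully shut, no jig on the board, and the float and both sinkers where they started.

```bash
python3 -c "
from rig import r
print(r.job_done())"
```

```text
the job is handed in; nothing more can be done
None
```

The job is handed in at about 11 s: one finger held the flap open while the other pushed the jig over the lip into the bin, the flap is shut again, and the sinkers and float stand where they were.

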